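# Bring the knob dish round to the parts bin

## Task

The hardware case's open lid leans over the dish, so first lower the lid gently until it is fully shut. Then lift the dish by its wooden grip and turn it a quarter turn, so that its pouring lip points squarely into the open front of the parts bin with the tip of the lip just at the bin's front edge, keeping the dish level so that the loose wooden ball stays in its middle. Finish holding the dish there by the grip, still and level, its underside about 90 mm above the bench, clear of everything; do not tip it or set it down, and leave the other things on the bench alone.

Things in the scene. Friction and masses are not known exactly. Their poses are not given: they have to be found in the camera images.
- lid (a joint): Angle of the hardware case's lid on its hinge, rad: 0 fully shut, grows as it opens, 1.57 upright, 2.15 its stop; about 2.0 at the start, when the lid leans out over the dish. The hinge is stiff: the lid stays where it is left, and takes 1 to 2 N at its free edge to move in either direction.
- case_hinge (a point): Middle of the hinge line of the hardware case, a fixed black plastic box 130 mm (its x) by 170 mm (y) by 55 mm high. The point is on the case's +x top rim, 55 mm above the bench. x points level from the case towards the dish, y along the hinge, z up; the axes do not turn with the lid. The shut lid reaches 130 mm from here along -x.
- lid_edge (a point): Middle of the free edge of the case's lid, half-way through its thickness: a black plate 130 mm (hinge to edge) by 170 mm by 8 mm thick. Its axes turn with the lid: -x points from hinge to free edge, z out of its outer face (up when shut). When shut, its top is 64 mm above the bench. A metal tongue 34 mm wide projects 5 mm past the edge and 10 mm below.
- dish_grip (a point): Centre of the dish's wooden grip: a bar 16 mm wide (x), 72 mm long (y), 20 mm high (z), on top of a rigid wire bail, 108 mm above the dish's underside and straight above its middle. x points towards the pouring lip, z is the dish's upward axis. Nothing but the open lid is near the grip.
- dish_middle (a point): Middle of the dish's hollow floor, its lowest point, 5 mm above the dish's underside, 103 mm below dish_grip; axes as dish_grip. The floor rises all round, 5 degrees near the middle and up to 18 degrees near the rim, so that the ball rests here while the dish is level to within about 5 degrees.
- dish_lip (a point): Tip of the dish's pouring lip, a tongue about 45 mm wide, 103 mm from the dish's axis along its +x and 25 mm above its underside; axes as dish_grip.
- ball_center (a point): Centre of the loose ball, a plain wooden knob 40 mm in diameter, about 24 g, that rests in the middle of the dish and rolls easily. (The bin holds more like it, which are no part of the job.)
- bin_front (a point): Middle of the top of the low front wall of the open-front parts bin, 36 mm above the bench. The bin is fixed, grey, 160 mm deep (its x) by 116 mm wide (y); its sides rise to 75 mm towards the back. x points level from the open front to the back, y along the front edge, z up. The dish stands before this open front, its lip to one side.
- case: The hardware case (fixed), origin at the centre of its underside, axes as case_hinge.
- bin: The parts bin (fixed), origin at the centre of its underside, 80 mm behind bin_front along its x.
- dish: A loose round aluminium pan, about 0.26 kg, 160 mm across and 33 mm high at its rim, with a bail whose two wires rise outside the rim at +y and -y (166 mm over them). Origin at the centre of its underside, axes as dish_grip.
- tape: Bystander: roll of blue masking tape lying flat, 100 mm across, 25 mm high.
- driver: Bystander: screwdriver lying down, 200 mm long.
- glue: Bystander: white glue bottle, upright, 60 mm across, 170 mm high.
- filler: Bystander: round tin, 72 mm across, 55 mm high.
- hinge: Bystander: steel cabinet hinge lying flat, about 80 by 52 mm, 14 mm high.
- sandblock: Bystander: sanding block, 100 by 68 mm, 27 mm high.
Mind the look-alikes: they are no part of the job. What is shaped like the bin but red is not meant.

How it is judged:
By the outcome, as a careful person would: the job done as asked, in the order asked, and still so for the second after the job is handed in, while the arm keeps its last pose, push and grip.
It also fails if it takes over 56 s, if anything falls off the work surface, if the arm or the gripper's body presses on something with over 40 N, if the wrist force passes 120 N, or if a joint passes its speed limit or range.

## Robot

A 6-joint arm with a two-finger parallel gripper is mounted at the origin on the work surface. World frame = base frame: x ahead of the robot, y to its left, z up, the work surface at z = 0. Lengths are in mm, angles in rad, forces in N, time in s.
With the tool pointing down it reaches from about 300 to 775 mm from the base axis. Payload 14.6 kg.
Tool frame: the origin (TCP) lies between the finger pads; the fingertips stand 8 mm ahead of it and the grasp point (between the pads) lies 11 mm behind it; z points along the fingers, y is the direction in which the jaws open and shut (so a half turn about z gives the same grasp; the last joint's range is limited). The gripper opens to 94 mm and grips with 3 to 60 N. Pads are 16 mm wide; open, the fingers measure 119 mm over their backs; the gripper's body (75 mm by 177 mm) begins 78 mm behind the grasp point.
Start: joints at [-1.187, 0.3, 1.521, -0, 1.321, -0.067], TCP at [239.619, -495.047, 213.446] pointing down, gripper open.
Joint ranges: [-3.03, 3.03], [-0.79, 2.21], [0.23, 2.52], [-1.04, 4.18], [0, 3.07], [-2.55, 2.55]. Speed limits (rad/s): [2.22, 2.22, 2.57, 3.14, 3.14, 3.14].

## Interface

Orientations are given as [roll, pitch, yaw] about the fixed x, y, z axes, in that order (R = Rz(yaw) Ry(pitch) Rx(roll)).
In Python, from cell import manip, cams, models gives the robot as it stands. The module is installed in compiled form; this text tells all that it offers.
- The arm moves only by the shell command python3 -m pendant 'ROWS' [OPENING] [FORCE]. ROWS is JSON, a list that holds one entry, the list of rows, each a list of 4 numbers: the shift along the tool's x, y, z in cm, then the turn about the tool's z in rad. In form: [[[x, y, z, roll], ...]]. A call has 1 to 5 rows; each row is the pose to reach, as a shift and turn from the pose commanded when the call began, along the tool's axes at that moment; what a row does not reach only later rows make up. A row lasts 1/10 s, in which the tool goes at most 50 mm and 8.59 degrees, less where a joint would pass 70% of its speed; a pose out of reach is approached as far as the arm can. A call with a gripper value outside its range is refused whole. OPENING is the opening, from -1 (shut) to 1 (fully open), so that 0 is half open, set as the call begins (- or left out, the last holds). The fingers move at their own pace and stop on an object; FORCE is the grip in N (left out, the last holds). Time passes only in rows, so rows that repeat a pose let the fingers close. It gives the time, the measured TCP pose, the force and the opening at its end, in the units of the state.
- manip.read_state(): the state, without advancing time (a new reading comes with each control period).
- cams.camera(name): name is "scene" or "top"; returns a dict with "frame" (400x640x3 uint8, red, green, blue), "K" (3x3 intrinsics, pixels), "D" ([k1, k2, p1, p2, k3] as OpenCV has them; the pictures are not rectified), "pose" (4x4, takes a point from camera to world coordinates). Camera axes: x right, y down, z forward; pixel columns grow to the right and rows downward; lengths in mm; the calibration is good to about 2 mm. A picture is of the moment at which its call begins. There is no depth.
- manip.sign_off(): hands the job in, once; it reports no verdict.
Trained networks look in the newest picture that a camera, given by its name, has taken for a name from the list of things; names that differ only in an ending like _2 or _b are one class to them, and where a whole thing is asked for, a point or a joint stands for the part that bears it (a point fixed in the world has none). Each returns a list of dicts, best first, with "score" (0 to 1); they miss things now and then, are a little off and sometimes report something else, mostly with a low value. They report only what shows in the picture. A call takes as long as a camera call. They do not tell look-alikes from the thing itself.
- models.regions_of(camera, name): "pixels" (400x640 bool, what is visible of it) and "point" ([column, row] in pixels, amid what is visible of it).
The state is a dict: "clock": time; "joints": joint angles; "qd": joint speeds; "effort": joint torques, N m; "eef_pos": TCP position; "eef_rot": TCP orientation; "wrist_force": force on the tool from outside, world axes, zero at the start; "moment": the same for the moment, N m; "finger_gap": finger opening in mm.
Only numpy, scipy, OpenCV 4.12 (cv2) and the standard library are available. Lean on these libraries where they do the work, as an engineer would, in place of code of your own. Each camera call takes 0.05 s, during which the arm holds its last target.

## Working session

There is one attempt and no reset: what is moved stays moved. The work goes in short steps, Python scripts to look and compute and a shell command to move; the robot and the scene stay as the last step left them, time stands still between calls to the robot, and variables do not carry over. Pictures are saved under pics/ and viewed, and the job is handed in when it is done.

```bash
mkdir -p pics; python3 - <<'E'
from cell import manip,cams,models
import cv2
s=manip.read_state();print(s)
for n in("scene","top"):
    c=cams.camera(n);cv2.imwrite(f"pics/{n}0.png",c["frame"][:,:,::-1])
    print(n,c["K"].tolist(),c["D"],c["pose"].round(3).tolist())
E
```

```text
{'clock': 0.0, 'joints': array([-1.18663410e+00,  3.00470220e-01,  1.52154418e+00, -1.23933301e-05,
        1.32069914e+00, -6.65769796e-02]), 'qd': array([ 0.00067673, -0.00079897, -0.00033894,  0.00027104,  0.00191349,
       -0.00156242]), 'effort': array([ 1.38875846e-03, -5.31807160e+01, -3.52741778e+01,  7.08541065e-02,
        2.43660092e-02, -9.13317012e-05]), 'eef_pos': array([ 239.51333004, -494.84430239,  212.9024158 ]), 'eef_rot': array([-3.14047345e+00, -6.25926499e-05,  4.50742245e-01]), 'wrist_force': array([-0.41599847, -0.4835598 , -1.28672546]), 'moment': array([-0.02800841, -0.03486424,  0.02937741]), 'finger_gap': 94.15950993744005}
scene [[397.05008274066716, 0.0, 320.5723712039036], [0.0, 397.05008274066716, 203.47173636567118], [0.0, 0.0, 1.0]] [-0.07442949  0.          0.          0.          0.        ] [[0.532, 0.605, -0.593, 1047.849], [0.847, -0.383, 0.369, -268.97], [-0.004, -0.698, -0.716, 691.336], [0.0, 0.0, 0.0, 1.0]]
top [[492.4631864326243, 0.0, 319.8116671905484], [0.0, 492.4631864326243, 204.12925602101035], [0.0, 0.0, 1.0]] [-0.09829322  0.          0.          0.          0.        ] [[0.028, -0.996, 0.081, 436.711], [-1.0, -0.029, -0.009, 45.658], [0.011, -0.081, -0.997, 1283.071], [0.0, 0.0, 0.0, 1.0]]
```

View pics/scene0.png

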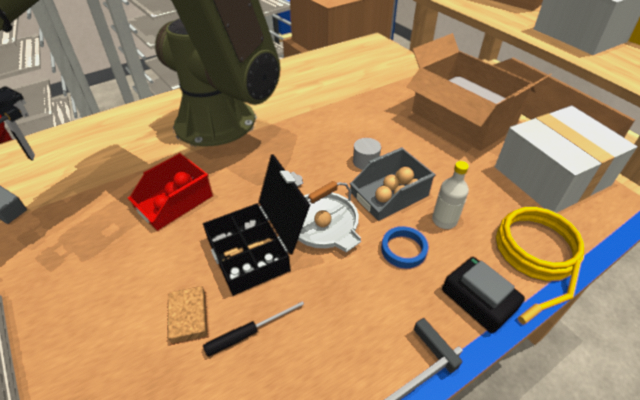

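View pics/top0.png

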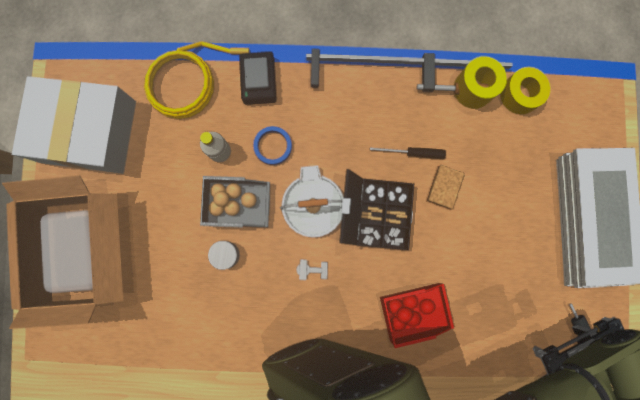

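Scene view: the case is at about (245,245) with its lid open towards the dish at (325,222). The grey bin is at (393,183) and the red look-alike at (170,190). In the top view the dish is at (313,205) with its lip pointing up to (311,172), the bin is at (236,202), and the case is at (380,213) with the lid edge near (350,210).

```bash
cat > h.py <<'E'
from cell import manip,cams,models
import numpy as np,cv2
def bp(c,px,z):
    u=cv2.undistortPoints(np.array(px,float).reshape(-1,1,2),c["K"],c["D"]).reshape(-1,2)
    d=np.c_[u,np.ones(len(u))]@c["pose"][:3,:3].T; o=c["pose"][:3,3]
    return o+d*((z-o[2])/d[:,2])[:,None]
def proj(c,P):
    T=np.linalg.inv(c["pose"]); P=np.array(P,float).reshape(-1,3)
    r,_=cv2.Rodrigues(T[:3,:3]); return cv2.projectPoints(P,r,T[:3,3],c["K"],c["D"])[0].reshape(-1,2)
def tri(c1,p1,c2,p2):
    A=[];b=[]
    M=np.zeros((3,3));v=np.zeros(3);R=[]
    for c,p in((c1,p1),(c2,p2)):
        u=cv2.undistortPoints(np.array(p,float).reshape(1,1,2),c["K"],c["D"]).ravel()
        d=c["pose"][:3,:3]@np.r_[u,1];d/=np.linalg.norm(d);o=c["pose"][:3,3]
        Q=np.eye(3)-np.outer(d,d);M+=Q;v+=Q@o;R.append((Q,o))
    X=np.linalg.solve(M,v);return X,[np.linalg.norm(Q@(X-o)) for Q,o in R]
E
python3 - <<'E'
from h import *
C={n:cams.camera(n) for n in("scene","top")}
for n in C:
    vis=C[n]["frame"][:,:,::-1].copy()
    for k in("dish_grip","dish","ball_center","dish_lip","bin_front","bin","case","lid_edge","case_hinge","dish_middle","lid"):
        for r in models.regions_of(n,k)[:3]:
            m=r["pixels"];ys,xs=np.nonzero(m)
            print(n,k,round(r["score"],2),np.round(r["point"],1),m.sum(),xs.min(),xs.max(),ys.min(),ys.max(), [np.round(x,1) for x in cv2.minAreaRect(np.c_[xs,ys].astype(np.float32))])
for n,(x0,x1,y0,y1) in {"top":(180,430,150,300),"scene":(190,450,130,300)}.items():
    im=C[n]["frame"][y0:y1,x0:x1,::-1]
    cv2.imwrite(f"pics/{n}z.png",cv2.resize(im,None,fx=3,fy=3,interpolation=cv2.INTER_CUBIC))
E
```

```text
scene dish_grip 0.89 [329.5 221.8] 2697 299 360 182 251 [array([332.5, 215.4]), array([60.8, 67.4]), np.float64(7.4)]
scene dish 0.7 [331.5 220.7] 2738 299 360 181 251 [array([332.7, 215.2]), array([61. , 68.1]), np.float64(7.6)]
scene ball_center 0.55 [320.4 219.9] 248 314 330 210 227 [array([322. , 218.5]), array([17., 16.]), np.float64(90.0)]
scene ball_center 0.28 [327.2 222.6] 2818 299 360 181 251 [array([332.8, 215.2]), array([61.2, 68.1]), np.float64(7.9)]
scene dish_lip 0.85 [333.2 223.3] 2667 299 360 182 250 [array([331.9, 215.3]), array([61.1, 66.6]), np.float64(5.9)]
scene bin_front 0.9 [391.8 181.3] 3895 350 434 148 219 [array([392.5, 183.5]), array([65.1, 73.5]), np.float64(45.0)]
scene bin_front 0.87 [166.9 189. ] 3873 128 212 154 230 [array([169.4, 189.4]), array([57.1, 80. ]), np.float64(57.9)]
scene bin 0.92 [171.4 190.2] 4012 128 213 154 230 [array([169.6, 189.2]), array([58. , 81.2]), np.float64(58.1)]
scene bin 0.85 [392.2 184.1] 3880 350 435 147 220 [array([392.9, 183.4]), array([65.4, 73.9]), np.float64(46.4)]
scene bin 0.64 [363.4 153.6] 636 353 379 138 168 [ar
[... 2126 characters left out ...]
t64(6.3)]
top lid_edge 0.63 [349.2 207. ] 1318 339 362 170 245 [array([350.7, 207.6]), array([19.2, 74.7]), np.float64(4.2)]
top lid_edge 0.33 [223.5 253.2] 740 208 239 241 268 [array([223.5, 254.5]), array([27., 31.]), np.float64(90.0)]
top case_hinge 0.77 [371.9 210.7] 4728 340 413 170 248 [array([376.9, 209.9]), array([71.1, 73.8]), np.float64(5.7)]
top dish_middle 0.65 [311.9 200.7] 3153 280 341 166 236 [array([313.2, 204.3]), array([62.1, 66.8]), np.float64(33.7)]
top dish_middle 0.26 [423.5 151.6] 399 373 445 147 159 [array([409. , 151.3]), array([72.3, 10.2]), np.float64(5.0)]
top lid 0.76 [349.6 206.3] 1354 339 362 169 244 [array([350.3, 207. ]), array([20.2, 75.3]), np.float64(5.4)]
```

View pics/topz.png

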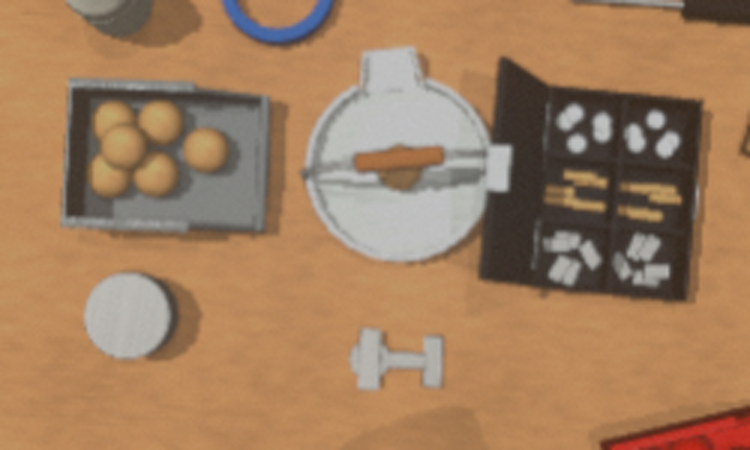

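View pics/scenez.png

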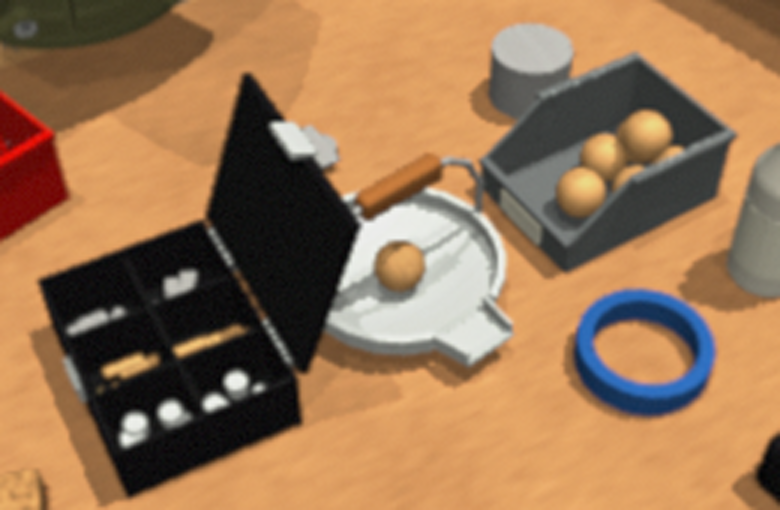

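```bash
cat > fit.py <<'E'
from h import *
from scipy.optimize import least_squares
Z=lambda n,u,v:(( 180 if n=="top" else 190)+u/3-1/3,(150 if n=="top" else 130)+v/3-1/3)
C={n:cams.camera(n) for n in("scene","top")}
def fit(obs,x0):
    # obs: (cam,zoom uv, local pt); params x,y,yaw ; local pt may be callable of params
    def res(p):
        r=[]
        for n,uv,l in obs:
            l=np.array(l(p) if callable(l) else l,float); c,s=np.cos(p[2]),np.sin(p[2])
            w=[p[0]+c*l[0]-s*l[1],p[1]+s*l[0]+c*l[1],l[2]]
            r.append(proj(C[n],w)[0]-Z(n,*uv))
        return np.ravel(r)
    s=least_squares(res,x0,loss="soft_l1");return s.x,res(s.x).reshape(-1,2).round(1).tolist()
# case local frame: origin hinge mid; x towards dish, y along hinge
def lid(y):
    return lambda p:(-130*np.cos(p[3]),y,59+130*np.sin(p[3]))
obs=[("top",(703,100),(-130,-85,55)),("top",(687,299),(-130,85,55)),
("scene",(40,283),(-130,85,55)),("scene",(132,494),(-130,-85,0)),("scene",(207,222),(0,85,55)),("scene",(298,374),(0,-85,55)),
("scene",(300,423),(0,-85,0))]
# try y sign : x=+y world => yaw 90deg, y axis = -x world
print("sign check")
p,r=fit(obs,[450,-20,1.57]);print("case",p.round(3),r)
E
python3 - <<'E'
from fit import *
obs2=obs+[("scene",(247,73),lid(85)),("scene",(357,222),lid(-85)),("top",(503,57),lid(-85)),("top",(480,278),lid(85))]
p,r=fit(obs2,[450,-20,1.57,2.0]);print(p.round(3),r)
# bin: x towards back (+y world): yaw 90 ; origin bin_front mid at z 36
ob=[("top",(270,95),(0,-58,36)),("top",(266,231),(0,58,36)),("top",(68,80),(160,-58,75)),("top",(61,227),(160,58,75)),
("scene",(484,163),(0,58,36)),("scene",(568,236),(0,-58,36)),("scene",(636,55),(160,58,75)),("scene",(735,133),(160,-58,75)),("scene",(568,270),(0,-58,0))]
p,r=fit(ob,[450,150,1.57]);print("bin",p.round(3),r)
# grip
pts={}
for n in C:
    f=C[n]["frame"]; hsv=cv2.cvtColor(f,cv2.COLOR_RGB2HSV)
    m=np.zeros(f.shape[:2],bool)
    x0,x1,y0,y1=(290,335,190,212) if n=="top" else (305,342,175,205)
    m[y0:y1,x0:x1]=True
    f=f.astype(int);g=m&(f[...,0]-f[...,2]>80)&(hsv[...,0]<13)&(hsv[...,2]<190)
    num,lab,st,cen=cv2.connectedComponentsWithStats(g.astype(np.uint8));i=1+st[1:,4].argmax()
    ys,xs=np.nonzero(lab==i);pts[n]=cen[i];print(n,cen[i],st[i],cv2.minAreaRect(np.c_[xs,ys].astype(np.float32)))
print(tri(C["scene"],pts["scene"],C["top"],pts["top"]))
b=bp(C["top"],[pts["top"]],108);print(b)
for n in C:
    print(n)
E
```

```text
sign check
case [524.184 -63.485   1.496] [[-0.7, -0.8], [-1.3, 0.1], [-1.2, -2.6], [-1.8, 1.5], [-0.9, -2.5], [0.3, 0.5], [1.2, 0.1]]
[524.179 -63.893   1.496   1.941] [[-0.5, -0.8], [-1.1, 0.1], [-1.4, -2.6], [-2.0, 1.6], [-1.1, -2.4], [0.1, 0.6], [1.1, 0.1], [-0.2, -2.8], [-0.1, -0.6], [-0.2, -1.6], [0.0, -0.3]]
bin [537.025 168.522   1.572] [[-1.6, -0.9], [-1.9, -0.7], [-0.0, 0.4], [0.1, -1.8], [-1.6, -2.8], [-0.1, 2.1], [0.3, -1.1], [-0.7, -1.4], [-1.7, 1.3]]
scene [336. 183.] [336 183   1   1   1] ((336.0, 183.0), (0.0, 0.0), 0.0)
top [325. 199.] [325 199   1   1   1] ((325.0, 199.0), (0.0, 0.0), 0.0)
(array([554.98799786,  45.15070682, 149.87187486]), [np.float64(24.939702474672586), np.float64(24.93970247467266)])
[[545.15410118  23.502105   108.        ]]
scene
top
```

```bash
cat > ov.py <<'E'
from fit import *
def W(p,l):
    l=np.array(l,float);c,s=np.cos(p[2]),np.sin(p[2]);return np.c_[p[0]+c*l[:,0]-s*l[:,1],p[1]+s*l[:,0]+c*l[:,1],l[:,2]]
def overlay(polys,tag,crop={"top":(180,430,150,300),"scene":(190,450,130,300)}):
    for n,(x0,x1,y0,y1) in crop.items():
        k=min(800/(x1-x0),600/(y1-y0));k=int(k)
        im=cv2.resize(C[n]["frame"][y0:y1,x0:x1,::-1],None,fx=k,fy=k,interpolation=cv2.INTER_CUBIC)
        for P,col in polys:
            q=proj(C[n],P);q=(q-[x0,y0]+.5)*k-.5
            cv2.polylines(im,[np.round(q*8).astype(np.int32)],False,col,1,cv2.LINE_AA,3)
        cv2.imwrite(f"pics/{tag}_{n}.png",im)
def casebox(p):
    hx=[0,-130,-130,0,0];hy=[85,85,-85,-85,85]
    L=[(W(p,np.c_[hx,hy,[55]*5]),(0,255,0)),(W(p,np.c_[hx,hy,[0]*5]),(0,200,0))]
    t=p[3];ca,sa=np.cos(t),np.sin(t)
    # lid from hinge (z 55..): inner face offset 0, outer 8 ; shut: z 56..64
    for d in(1,9):
        a=np.array([[0,d],[-130,d]]);x=a[:,0]*ca+a[:,1]*sa;z=55-a[:,0]*sa+a[:,1]*ca
        L.append((W(p,[[x[0],85,z[0]],[x[1],85,z[1]],[x[1],-85,z[1]],[x[0],-85,z[0]],[x[0],85,z[0]]]),(255,0,255) if d==1 else (255,255,0)))
    return L
def binbox(p):
    return [(W(p,[[0,58,36],[0,-58,36],[0,-58,0],[0,58,0],[0,58,36]]),(0,255,255)),(W(p,[[160,58,0],[160,58,75],[160,-58,75],[160,-58,0]]),(0,255,255))]
def dish(p,z=0):
    a=np.linspace(0,2*np.pi,60)
    L=[(W(p,np.c_[80*np.cos(a),80*np.sin(a),0*a+33+z]),(0,0,255))]
    L.append((W(p,[[80,22,25+z],[103,22,25+z],[103,-22,25+z],[80,-22,25+z]]),(0,0,255)))
    for h in (98,118):L.append((W(p,[[-8,36,h+z],[8,36,h+z],[8,-36,h+z],[-8,-36,h+z],[-8,36,h+z]]),(255,0,0)))
    return L
E
cat > t.py <<'E'
from ov import *
overlay(casebox([524.2,-63.9,1.496,1.97])+binbox([537,168.5,1.572])+dish([535,50,0.05]),"o1")
E
python3 t.py
```

```text
sign check
case [524.184 -63.485   1.496] [[-0.7, -0.8], [-1.3, 0.1], [-1.2, -2.6], [-1.8, 1.5], [-0.9, -2.5], [0.3, 0.5], [1.2, 0.1]]
```

View pics/o1_top.png

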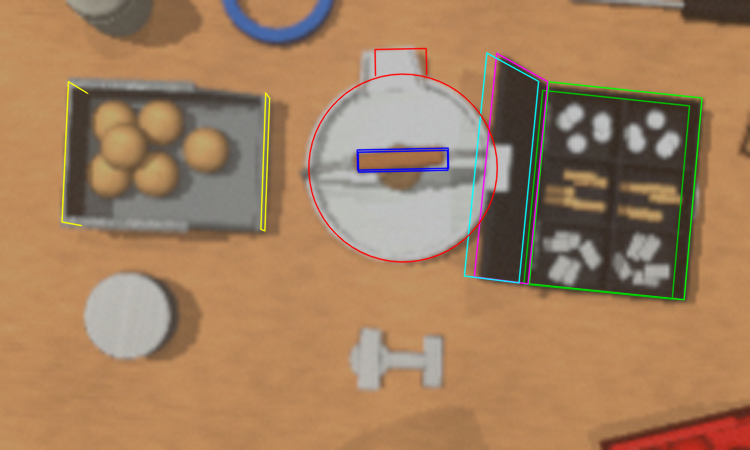

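View pics/o1_scene.png

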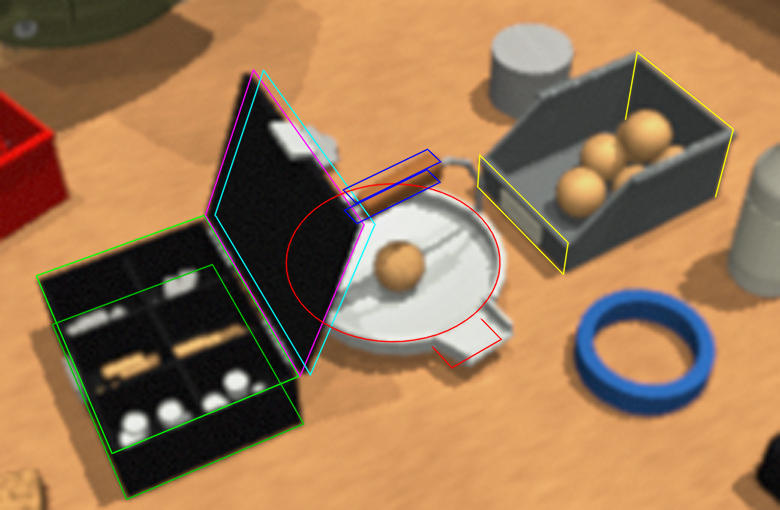

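```bash
cat > joint.py <<'E'
from ov import *
CS=obs+[("scene",(243,73),lid(85)),("scene",(362,224),lid(-85)),("top",(503,57),lid(-85)),("top",(480,278),lid(85))]
BN=[("top",(270,95),(0,-58,36)),("top",(266,231),(0,58,36)),("top",(68,80),(160,-58,75)),("top",(61,227),(160,58,75)),
("scene",(484,163),(0,58,36)),("scene",(568,239),(0,-58,36)),("scene",(638,55),(160,58,75)),("scene",(735,133),(160,-58,75)),("scene",(568,271),(0,-58,0))]
DS=[("top",(392,48.5),(103,0,25)),("top",(401,169),(0,0,33)),("top",(399,159),(0,0,113)),("top",(354,163),(0,36,110)),("top",(444,153),(0,-36,110)),
("scene",(492,343),(103,0,25)),("scene",(400,266),(0,0,25)),("scene",(400,185),(0,0,108))]
def res(q):
    off={"scene":q[:2],"top":q[2:4]};r=list(q[:4]/1.0)
    for O,p in((CS,q[4:8]),(BN,q[8:11]),(DS,q[11:14])):
        for n,uv,l in O:
            l=np.array(l(p) if callable(l) else l,float)
            r+=list(proj(C[n],W(p,[l]))[0]+off[n]-Z(n,*uv))
    return np.array(r)
s=least_squares(res,[0,0,0,0,524,-64,1.496,1.95,537,168,1.57,535,50,.08],loss="soft_l1")
q=s.x;print("off",q[:4].round(2),"case",q[4:8].round(3),"bin",q[8:11].round(3),"dish",q[11:14].round(3))
r=res(q)[4:].reshape(-1,2).round(1);k=0
for O in(CS,BN,DS):print(r[k:k+len(O)].tolist());k+=len(O)
E
python3 joint.py
```

```text
sign check
case [524.184 -63.485   1.496] [[-0.7, -0.8], [-1.3, 0.1], [-1.2, -2.6], [-1.8, 1.5], [-0.9, -2.5], [0.3, 0.5], [1.2, 0.1]]
off [0.65 1.04 1.02 0.1 ] case [522.873 -63.299   1.503   1.949] bin [535.635 169.73    1.571] dish [5.35032e+02 5.48360e+01 1.21000e-01]
[[0.1, -0.6], [-0.1, 0.4], [-0.8, -1.7], [-0.9, 2.3], [-0.7, -1.7], [0.9, 1.0], [1.9, 0.5], [1.8, -2.2], [-0.5, -1.1], [-0.1, -0.8], [0.6, 0.5]]
[[-1.0, -0.2], [-1.4, -0.1], [0.5, 1.0], [0.6, -1.3], [-0.8, -2.3], [0.6, 1.5], [0.3, -0.5], [-0.0, -0.9], [-1.0, 1.5]]
[[-1.0, 0.2], [-0.4, -0.6], [0.1, 0.1], [0.2, 0.2], [0.1, 0.8], [-0.1, 1.7], [0.0, -0.3], [-0.0, 0.3]]
```

The joint fit puts the case hinge at (523,-63) with yaw 1.50 and the lid at about 1.95. The dish is at (535,55) with yaw 0.12, and bin_front is at (536,170) with yaw 1.57. These match the given sizes to about 1–2 px. I'll raise the closed gripper and carry it to the dish side of the lid.

```bash
python3 -m pendant '[[[0,0,-4,0],[0,0,-9,0],[4,-3,-9,-0.1],[8,-6.4,-9,-0.2],[12,-9.7,-9,-0.3]]]' -1 10
python3 -c "
from cell import manip;s=manip.read_state();print(s['joints'],s['eef_pos'],s['eef_rot'],s['finger_gap'])"
```

```text
clock: 2.1
eef_pos: [303.8, -357.8, 303.5]
eef_rot: [3.141, -0.0, 0.754]
wrist_force: [1.2, 0.2, 0.2]
finger_gap: 57.5
[-9.44996091e-01  5.99671006e-02  1.59527592e+00  5.16675385e-05
  1.48599008e+00 -1.28199799e-01] [ 303.78828037 -357.84322261  303.50327462] [ 3.14122946e+00 -5.09164549e-06  7.53995669e-01] 57.53414968603376
```

```bash
cat > go.py <<'E'
import sys,numpy as np
from cell import manip
s=manip.read_state();x,y,z,w=map(float,sys.argv[1:5]);p=s['eef_pos'];yaw=s['eef_rot'][2]
d=np.array([x,y,z])-p;c,sn=np.cos(yaw),np.sin(yaw)
print("pos",p.round(1),"rot",s['eef_rot'].round(4),"F",s['wrist_force'].round(1),"gap",round(s['finger_gap'],1),"t",round(s['clock'],2))
print("tool cm:",(np.array([c*d[0]+sn*d[1],sn*d[0]-c*d[1],-d[2]])/10).round(2),"roll",round(-(((w-yaw)+np.pi)%(2*np.pi)-np.pi),3))
E
python3 -m pendant '[[[4,-1.6,0,-0.14],[8,-3.2,0,-0.28],[12,-4.8,0,-0.42],[16,-6.4,0,-0.56],[20,-8,0,-0.7]]]'
python3 go.py 489.5 34.5 300 1.503
```

```text
clock: 2.6
eef_pos: [395.6, -162.8, 303.7]
eef_rot: [3.141, 0.0, 1.456]
wrist_force: [0.2, -0.7, 0.3]
finger_gap: 17.7
pos [ 395.6 -162.8  303.7] rot [3.1410e+00 2.0000e-04 1.4564e+00] F [ 0.2 -0.7  0.3] gap 17.7 t 2.6
tool cm: [20.67  7.08  0.37] roll -0.047
```

```bash
python3 -m pendant '[[[4.2,1.4,0,-0.02],[8.4,2.8,0,-0.04],[12.6,4.3,0,-0.047],[16.8,5.7,0,-0.047],[20.7,7.1,0,-0.047]]]'
python3 go.py 489.5 34.5 158 1.503
```

```text
clock: 3.1
eef_pos: [490.9, 34.6, 303.6]
eef_rot: [3.141, -0.0, 1.498]
wrist_force: [-0.8, -1.5, -0.2]
finger_gap: 0.6
pos [490.9  34.6 303.6] rot [ 3.1412e+00 -1.0000e-04  1.4983e+00] F [-0.8 -1.5 -0.2] gap 0.6 t 3.1
tool cm: [-0.02 -0.14 14.56] roll -0.005
```

```bash
python3 -m pendant '[[[0,0,4,0],[0,0,8,0],[0,0,11,0],[0,0,13.5,0],[0,0,14.5,0]]]'
python3 - <<'E'
from ov import *
s=manip.read_state();print(s['eef_pos'],s['wrist_force'])
p=s['eef_pos']
a=np.array([[p[0]-20,p[1],p[2]-8],[p[0]+20,p[1],p[2]-8]]);b=np.array([[p[0],p[1]-20,p[2]-8],[p[0],p[1]+20,p[2]-8]])
overlay([(a,(0,0,255)),(b,(255,0,0))]+casebox([523,-63,1.503,1.97]),"o2")
E
```

```text
clock: 3.6
eef_pos: [489.6, 32.6, 156.4]
eef_rot: [-3.138, 0.0, 1.498]
wrist_force: [0.2, -0.1, -0.3]
finger_gap: 0.6
sign check
case [524.184 -63.485   1.496] [[-0.7, -0.8], [-1.3, 0.1], [-1.2, -2.6], [-1.8, 1.5], [-0.9, -2.5], [0.3, 0.5], [1.2, 0.1]]
[490.17910538  32.53580124 157.85388676] [-0.60186117 -0.12122567  0.10631754]
```

View pics/o2_scene.png

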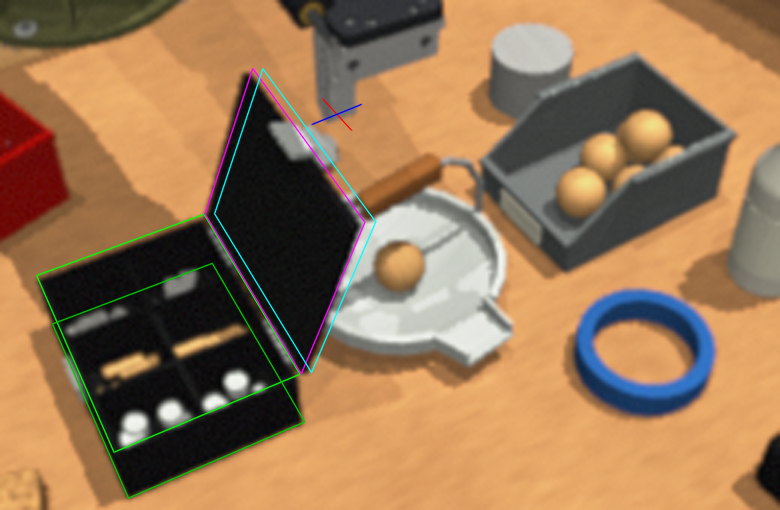

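View pics/o2_top.png

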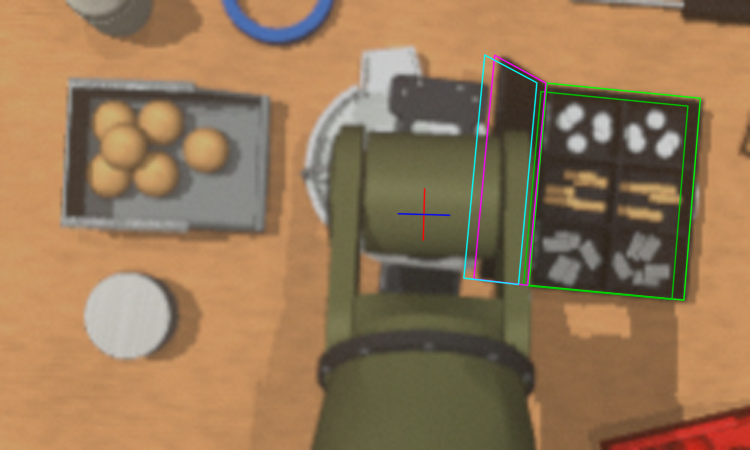

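Scene view: the fingertips are at zoomed (337,110), within a few mm of the projected TCP, so the calibration holds. The lid matches the model at about 1.93–1.97. Next I'll push the lid towards the case.

```bash
python3 -m pendant '[[[-1,0,0,0],[-2,0,0,0],[-2.6,0,0,0],[-3.2,0,0,0],[-3.8,0,0,0]]]'; python3 -m pendant '[[[-0.7,0,0,0],[-1.4,0,-0.1,0],[-2.1,0,-0.3,0],[-2.8,0,-0.4,0],[-3.4,0,-0.5,0]]]'
python3 go.py 523 -63 0 1.5
```

```text
clock: 4.2
eef_pos: [487.9, -5.8, 158.9]
eef_rot: [3.141, -0.0, 1.497]
wrist_force: [0.6, 2.7, 2.1]
finger_gap: 0.6
clock: 4.7
eef_pos: [485.1, -39.9, 163.5]
eef_rot: [-3.141, 0.0, 1.498]
wrist_force: [0.9, 0.9, -0.6]
finger_gap: 0.5
pos [485.1 -39.9 163.5] rot [-3.1414  0.      1.4976] F [ 0.9  0.9 -0.6] gap 0.5 t 4.7
tool cm: [-2.03  3.95 16.35] roll -0.002
```

```bash
python3 - <<'E'
from ov import *
overlay([],"o3")
E
```

```text
sign check
case [524.184 -63.485   1.496] [[-0.7, -0.8], [-1.3, 0.1], [-1.2, -2.6], [-1.8, 1.5], [-0.9, -2.5], [0.3, 0.5], [1.2, 0.1]]
```

View pics/o3_scene.png

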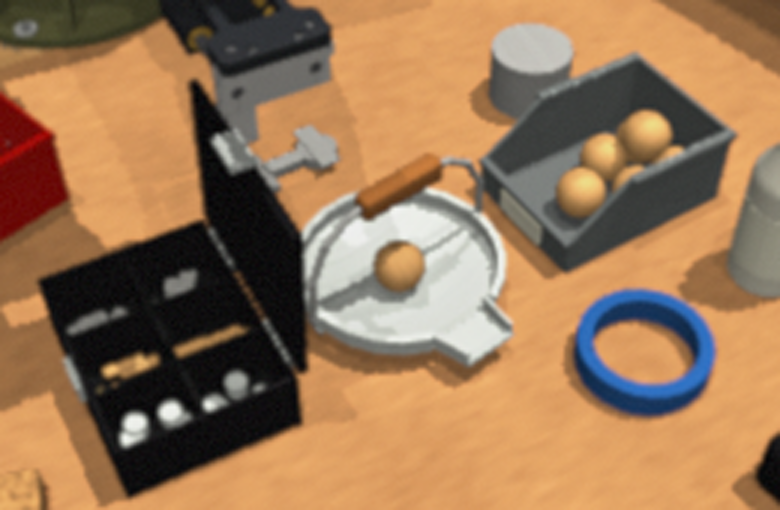

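The lid is now nearly upright and the finger is on its dish-side face (zoomed 235,110). I'll carry on along the arc.

```bash
python3 -m pendant '[[[-0.7,0,0,0],[-1.4,0,0,0],[-2.0,0,0,0],[-2.6,0,0.05,0],[-3.2,0,0.2,0]]]'; python3 -m pendant '[[[-0.6,0,0.15,0],[-1.2,0,0.35,0],[-1.7,0,0.6,0],[-2.2,0,0.85,0],[-2.7,0,1.1,0]]]'; python3 -m pendant '[[[-0.5,0,0.3,0],[-1.0,0,0.65,0],[-1.5,0,1.0,0],[-2.0,0,1.4,0],[-2.4,0,1.8,0]]]'
python3 go.py 523 -63 0 1.5
```

```text
clock: 5.3
eef_pos: [482.9, -71.7, 161.5]
eef_rot: [3.141, 0.0, 1.498]
wrist_force: [0.6, 0.5, 1.5]
finger_gap: 0.4
clock: 5.8
eef_pos: [480.9, -98.6, 150.2]
eef_rot: [-3.142, 0.0, 1.498]
wrist_force: [1.1, 0.7, 1.0]
finger_gap: 0.1
clock: 6.3
eef_pos: [479.1, -122.5, 132.0]
eef_rot: [-3.142, -0.0, 1.498]
wrist_force: [1.0, 0.3, 1.4]
finger_gap: 0.6
pos [ 479.1 -122.5  132. ] rot [-3.1415 -0.      1.4978] F [1.  0.3 1.4] gap 0.6 t 6.3
tool cm: [ 6.25  3.94 13.2 ] roll -0.002
```

```bash
python3 -m pendant '[[[-0.4,0,0.45,0],[-0.8,0,0.9,0],[-1.15,0,1.35,0],[-1.45,0,1.8,0],[-1.75,0,2.3,0]]]'; python3 -m pendant '[[[-0.2,0,0.45,0],[-0.4,0,0.9,0],[-0.55,0,1.35,0],[-0.7,0,1.8,0],[-0.8,0,2.2,0]]]'; python3 go.py 523 -63 72 1.5
```

```text
clock: 6.8
eef_pos: [477.8, -139.6, 109.0]
eef_rot: [-3.141, -0.0, 1.498]
wrist_force: [0.5, 1.6, -0.2]
finger_gap: 0.1
clock: 7.3
eef_pos: [477.3, -147.6, 87.1]
eef_rot: [-3.142, 0.0, 1.498]
wrist_force: [-0.1, -0.3, 0.9]
finger_gap: 0.5
pos [ 477.3 -147.6   87.1] rot [-3.1416e+00  1.0000e-04  1.4978e+00] F [-0.1 -0.3  0.9] gap 0.5 t 7.3
tool cm: [8.77 3.94 1.51] roll -0.002
```

```bash
python3 -m pendant '[[[-0.1,0,0.35,0],[-0.2,0,0.7,0],[-0.3,0,1.0,0],[-0.4,0,1.25,0],[-0.4,0,1.4,0]]]'; python3 -m pendant '[[[0,0,0.1,0],[0,0,0.15,0],[0,0,0.2,0]]]'; python3 go.py 523 -63 72 1.5
```

```text
clock: 7.8
eef_pos: [477.0, -151.6, 73.2]
eef_rot: [-3.141, 0.0, 1.498]
wrist_force: [0.1, -0.8, 1.0]
finger_gap: 0.4
clock: 8.1
eef_pos: [477.1, -151.5, 71.7]
eef_rot: [3.141, 0.0, 1.498]
wrist_force: [-2.5, 0.7, 7.9]
finger_gap: 0.5
pos [ 477.1 -151.5   71.7] rot [3.1414e+00 1.0000e-04 1.4978e+00] F [-2.5  0.7  7.9] gap 0.5 t 8.1
tool cm: [ 9.16  3.93 -0.03] roll -0.002
```

Contact shows 8 N with the TCP at 71.7 mm, so the lid top is at 63.7 mm, which means shut. I'll lift off and look again.

```bash
python3 -m pendant '[[[0,0,-2,0],[0,0,-6,0],[0,0,-10,0],[0,0,-14,0],[0,0,-18,0]]]' 0 10; python3 -m pendant '[[[-4,-1,0,0],[-8,-2,0,0],[-12,-4,0,0],[-12,-6,0,0],[-12,-6,0,0]]]'; python3 - <<'E'
from ov import *
overlay(casebox([523,-63,1.503,0])[:2]+binbox([535.6,169.7,1.571])+dish([535,54.8,.121]),"o4")
for n in C:
  im=C[n]["frame"]
  x0,x1,y0,y1=(270,360,160,245) if n=="top" else (280,375,170,260)
  cv2.imwrite(f"pics/z4_{n}.png",cv2.resize(im[y0:y1,x0:x1,::-1],None,fx=7,fy=7,interpolation=cv2.INTER_CUBIC)[:600,:800])
E
```

```text
clock: 8.6
eef_pos: [476.7, -151.3, 253.2]
eef_rot: [3.141, 0.0, 1.498]
wrist_force: [1.8, -0.2, 0.1]
finger_gap: 36.7
clock: 9.1
eef_pos: [406.9, -267.5, 251.5]
eef_rot: [-3.141, -0.0, 1.495]
wrist_force: [1.0, 0.8, -0.2]
finger_gap: 46.9
sign check
case [524.184 -63.485   1.496] [[-0.7, -0.8], [-1.3, 0.1], [-1.2, -2.6], [-1.8, 1.5], [-0.9, -2.5], [0.3, 0.5], [1.2, 0.1]]
```

View pics/o4_scene.png

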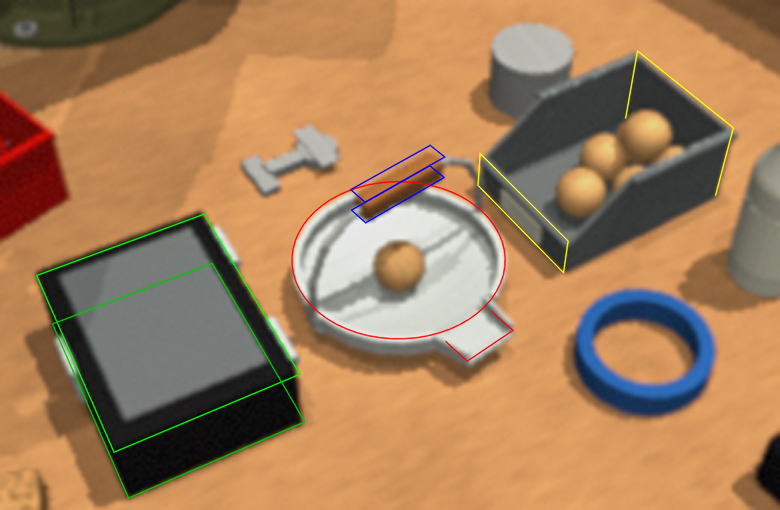

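View pics/o4_top.png

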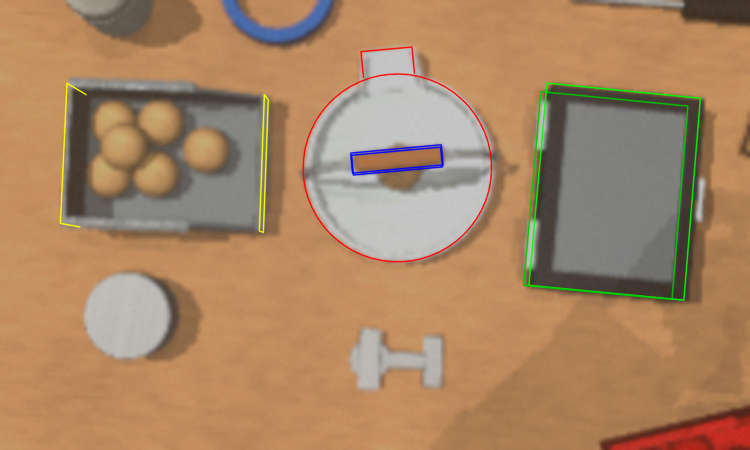

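View pics/z4_top.png

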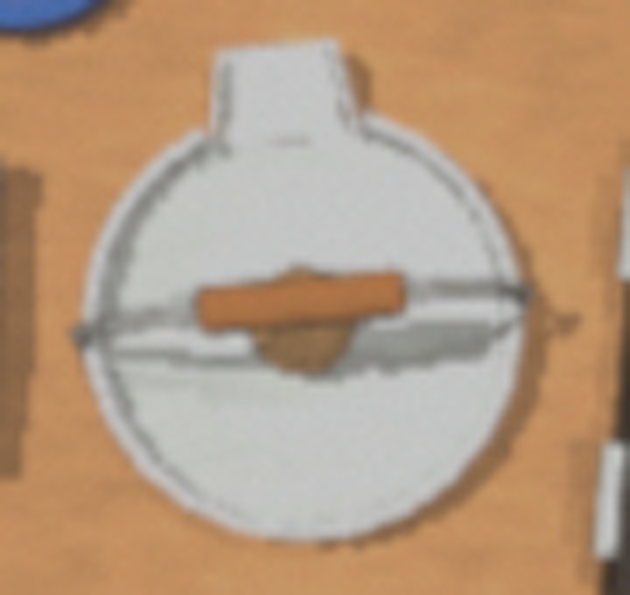

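View pics/z4_scene.png

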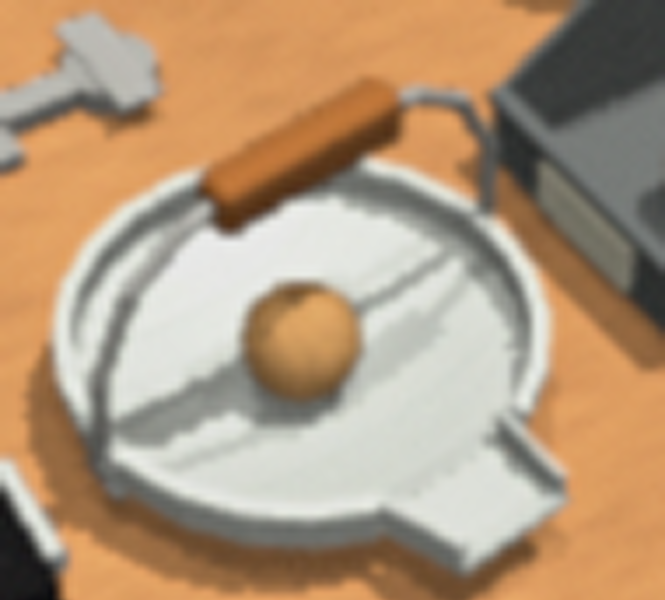

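The lid is shut: its flat top matches the case outline in both views. The dish is unmoved, with the grip at scene (323,192) and top (313,203), and the ball in the middle. The top camera reads about 1 px to the left, which matters little for the grasp. I'll now go above the grip.

```bash
python3 go.py 535 54 250 1.688; python3 -m pendant '[[[4.2,1.2,0,-0.04],[8.4,2.4,0,-0.08],[12.6,3.6,0,-0.12],[16.8,4.8,0,-0.16],[21,6,0,-0.193]]]'; python3 go.py 535 54 250 1.688
```

```text
pos [ 408.6 -266.7  251.7] rot [3.1410e+00 2.0000e-04 1.4974e+00] F [ 0.6 -0.7  0.1] gap 46.7 t 9.2
tool cm: [32.91 10.25  0.17] roll -0.191
clock: 9.7
eef_pos: [484.5, -59.0, 251.6]
eef_rot: [3.141, 0.0, 1.694]
wrist_force: [0.7, -0.0, 0.3]
finger_gap: 46.9
pos [484.5 -59.  251.6] rot [3.1411 0.     1.6938] F [ 0.7 -0.   0.3] gap 46.9 t 9.7
tool cm: [10.59  6.4   0.16] roll 0.006
```

```bash
python3 -m pendant '[[[3.5,2.2,0,0.005],[7,4.3,0,0.005],[9.5,5.8,0,0.005],[10.6,6.4,0,0.005],[10.6,6.4,0,0.005]]]'; python3 go.py 535 54 130 1.688;  python3 -m pendant '[[[0,0,4,0],[0,0,8,0],[0,0,10.5,0],[0,0,11.8,0],[0,0,12,0]]]'; python3 go.py 535 54 97 1.688
python3 - <<'E'
from ov import *
overlay([],"o5")
n="scene";im=C[n]["frame"]
x0,x1,y0,y1=(280,375,150,235)
cv2.imwrite(f"pics/z5.png",cv2.resize(im[y0:y1,x0:x1,::-1],None,fx=7,fy=7,interpolation=cv2.INTER_CUBIC))
E
```

```text
clock: 10.2
eef_pos: [534.7, 52.7, 251.1]
eef_rot: [-3.141, -0.0, 1.688]
wrist_force: [-0.2, -0.8, -0.3]
finger_gap: 46.9
pos [534.7  52.7 251.1] rot [-3.1410e+00 -1.0000e-04  1.6885e+00] F [-0.2 -0.8 -0.3] gap 46.9 t 10.2
tool cm: [ 0.13  0.05 12.11] roll 0.0
clock: 10.7
eef_pos: [534.0, 50.4, 130.7]
eef_rot: [-3.14, -0.0, 1.685]
wrist_force: [0.0, -0.3, 0.4]
finger_gap: 47.0
pos [534.   50.4 130.7] rot [-3.1399e+00 -1.0000e-04  1.6851e+00] F [ 0.  -0.3  0.4] gap 47.0 t 10.7
tool cm: [0.34 0.14 3.37] roll -0.003
sign check
case [524.184 -63.485   1.496] [[-0.7, -0.8], [-1.3, 0.1], [-1.2, -2.6], [-1.8, 1.5], [-0.9, -2.5], [0.3, 0.5], [1.2, 0.1]]
```

View pics/z5.png

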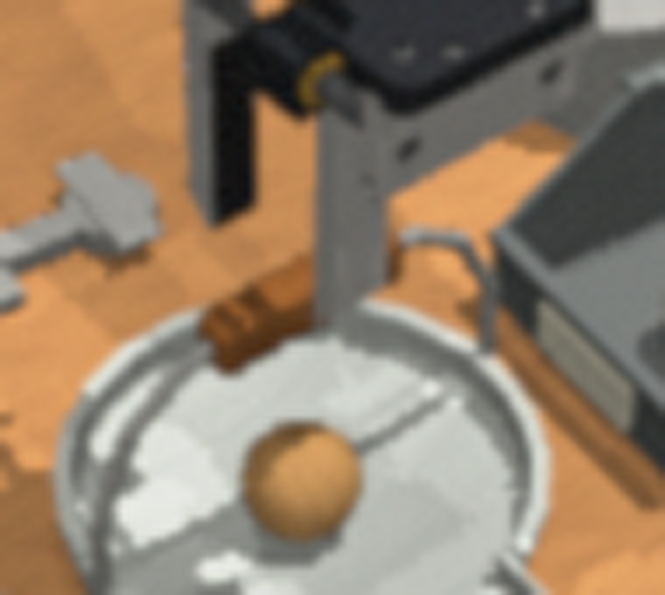

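The fingers straddle the grip bar, with the near finger at zoomed (350,200) and the far one at (225,150). I'll lower to the grip height and close.

```bash
python3 -m pendant '[[[0.2,0.1,0.8,0],[0.3,0.1,1.8,0],[0.3,0.1,2.6,0],[0.3,0.1,3.2,0],[0.3,0.1,3.35,0]]]'; python3 -m pendant '[[[0,0,0,0],[0,0,0,0],[0,0,0,0],[0,0,0,0],[0,0,0,0]]]' -1 30; python3 go.py 535 54 97 1.688;python3 -m pendant '[[[0,0,0,0],[0,0,0,0],[0,0,0,0],[0,0,0,0],[0,0,0,0]]]'; python3 go.py 535 54 97 1.688
```

```text
clock: 11.3
eef_pos: [534.7, 54.3, 97.0]
eef_rot: [-3.14, -0.0, 1.686]
wrist_force: [-0.4, 1.4, -0.1]
finger_gap: 47.1
clock: 11.8
eef_pos: [535.1, 54.3, 98.0]
eef_rot: [3.141, 0.0, 1.686]
wrist_force: [0.7, -0.5, -3.6]
finger_gap: 16.0
pos [535.1  54.3  98. ] rot [3.1415 0.     1.6858] F [ 0.7 -0.5 -3.6] gap 16.0 t 11.8
tool cm: [-0.03 -0.01  0.1 ] roll -0.002
clock: 12.3
eef_pos: [535.1, 54.3, 98.0]
eef_rot: [3.141, 0.0, 1.686]
wrist_force: [1.5, -0.1, 0.6]
finger_gap: 16.0
pos [535.1  54.3  98. ] rot [3.1415 0.     1.6858] F [ 1.5 -0.1  0.6] gap 16.0 t 12.3
tool cm: [-0.03 -0.02  0.1 ] roll -0.002
```

```bash
python3 -m pendant '[[[0,0,-0.3,0],[0,0,-0.9,0],[0,0,-1.7,0],[0,0,-2.6,0],[0,0,-3.5,0]]]'; python3 -m pendant '[[[0,0,-1,0],[0,0,-2.0,0],[0,0,-3,0],[0,0,-4,0],[0,0,-4.8,0]]]'; python3 -m pendant '[[[0,0,-0.4,0],[0,0,-0.7,0],[0,0,-0.7,0],[0,0,-0.7,0]]]'; python3 go.py 535 54 188 1.686
python3 - <<'E'
from ov import *
overlay([],"o6")
E
```

```text
clock: 12.8
eef_pos: [535.2, 54.3, 134.0]
eef_rot: [3.141, 0.0, 1.686]
wrist_force: [-1.2, -0.1, -2.4]
finger_gap: 15.8
clock: 13.3
eef_pos: [535.2, 54.3, 181.9]
eef_rot: [3.141, -0.0, 1.686]
wrist_force: [1.0, 0.2, -2.1]
finger_gap: 15.7
clock: 13.7
eef_pos: [534.9, 54.3, 187.6]
eef_rot: [-3.141, -0.0, 1.686]
wrist_force: [-0.0, 1.1, -2.9]
finger_gap: 15.7
pos [534.9  54.3 187.6] rot [-3.141  -0.      1.6858] F [-0.   1.1 -2.9] gap 15.7 t 13.7
tool cm: [-0.03  0.   -0.04] roll -0.0
sign check
case [524.184 -63.485   1.496] [[-0.7, -0.8], [-1.3, 0.1], [-1.2, -2.6], [-1.8, 1.5], [-0.9, -2.5], [0.3, 0.5], [1.2, 0.1]]
```

View pics/o6_scene.png

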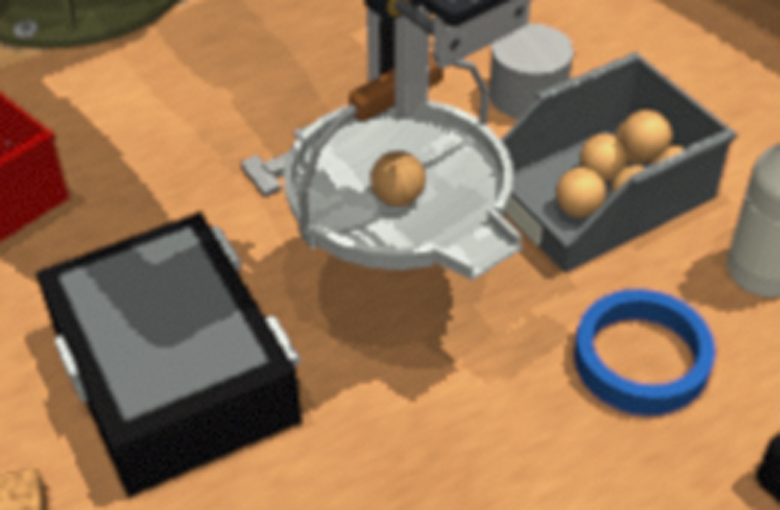

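The dish hangs level with the ball at its middle (zoomed 398,180). Next is the slow quarter turn.

```bash
python3 -m pendant '[[[0,0,0,-0.02],[0,0,0,-0.06],[0,0,0,-0.12],[0,0,0,-0.18],[0,0,0,-0.25]]]'; python3 -m pendant '[[[0,0,0,-0.07],[0,0,0,-0.14],[0,0,0,-0.21],[0,0,0,-0.28],[0,0,0,-0.35]]]';python3 -m pendant '[[[0,0,0,-0.07],[0,0,0,-0.14],[0,0,0,-0.21],[0,0,0,-0.28],[0,0,0,-0.35]]]';python3 -m pendant '[[[0,0,0,-0.07],[0,0,0,-0.14],[0,0,0,-0.21],[0,0,0,-0.28],[0,0,0,-0.34]]]'; python3 go.py 535.6 66.7 188 3.14
```

```text
clock: 14.3
eef_pos: [535.0, 54.3, 187.8]
eef_rot: [-3.141, -0.0, 1.939]
wrist_force: [0.2, -0.7, -3.2]
finger_gap: 15.5
clock: 14.8
eef_pos: [535.0, 54.3, 187.8]
eef_rot: [-3.141, -0.0, 2.29]
wrist_force: [0.5, 0.1, -2.7]
finger_gap: 15.8
clock: 15.3
eef_pos: [535.0, 54.3, 187.8]
eef_rot: [-3.141, -0.0, 2.64]
wrist_force: [-0.1, 0.0, -2.8]
finger_gap: 15.6
clock: 15.8
eef_pos: [535.0, 54.3, 187.8]
eef_rot: [-3.142, -0.0, 2.98]
wrist_force: [-0.6, 0.7, -2.0]
finger_gap: 15.9
pos [535.   54.3 187.8] rot [-3.1415e+00 -3.0000e-04  2.9797e+00] F [-0.6  0.7 -2. ] gap 15.9 t 15.8
tool cm: [ 0.14  1.24 -0.02] roll -0.16
```

```bash
python3 -m pendant '[[[0,0,0,-0.06],[0,0,0,-0.11],[0,0,0,-0.14],[0,0,0,-0.155],[0,0,0,-0.16]]]';python3 -m pendant '[[[0,0,0,0],[0,0,0,0],[0,0,0,0]]]'; python3 go.py 535.6 66.7 188 3.14
cat > t7.py <<'E'
from ov import *
import sys
tag=sys.argv[1]
overlay([],tag)
for n in C:
  im=C[n]["frame"]
  x0,x1,y0,y1=(255,345,165,250) if n=="top" else (280,394,140,225)
  cv2.imwrite(f"pics/{tag}z_{n}.png",cv2.resize(im[y0:y1,x0:x1,::-1],None,fx=7,fy=7,interpolation=cv2.INTER_CUBIC))
E
python3 t7.py o7
```

```text
clock: 16.3
eef_pos: [535.1, 54.3, 187.9]
eef_rot: [-3.142, -0.0, 3.136]
wrist_force: [0.3, 0.1, -2.7]
finger_gap: 16.1
clock: 16.6
eef_pos: [535.1, 54.3, 187.9]
eef_rot: [3.142, -0.0, 3.136]
wrist_force: [-0.1, -0.1, -3.0]
finger_gap: 15.5
pos [535.1  54.3 187.9] rot [ 3.1416e+00 -1.0000e-04  3.1356e+00] F [-0.1 -0.1 -3. ] gap 15.5 t 16.6
tool cm: [-0.05  1.24 -0.01] roll -0.004
sign check
case [524.184 -63.485   1.496] [[-0.7, -0.8], [-1.3, 0.1], [-1.2, -2.6], [-1.8, 1.5], [-0.9, -2.5], [0.3, 0.5], [1.2, 0.1]]
```

View pics/o7_scene.png

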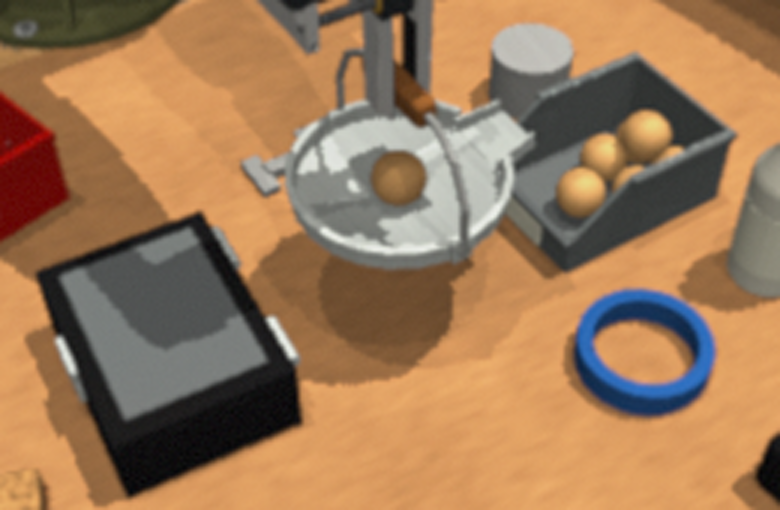

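View pics/o7_top.png

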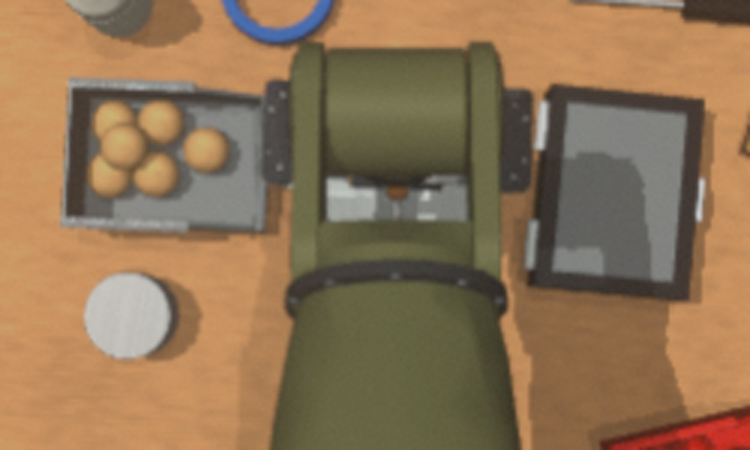

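View pics/o7z_scene.png

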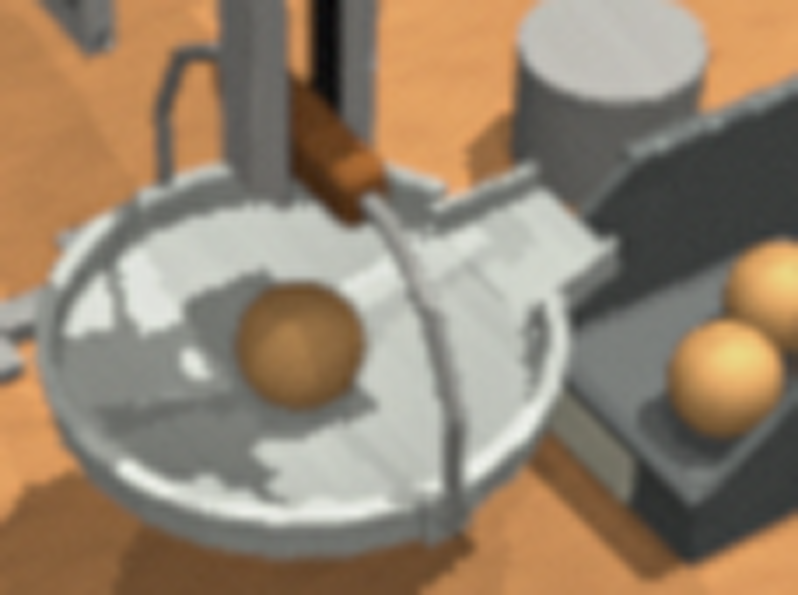

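```bash
cat > fin.py <<'E'
from ov import *
z=lambda u,v:np.array([280+(u+.5)/7-.5,140+(v+.5)/7-.5])
z3=lambda u,v:np.array([190+(u+.5)/3-.5,130+(v+.5)/3-.5])
c=C["scene"]
def pd(dx,dy,yaw):
    P=[dx,dy,yaw];a=np.linspace(0,2*np.pi,400)
    rim=proj(c,W(P,np.c_[80*np.cos(a),80*np.sin(a),0*a+123]))
    return np.array([rim[:,0].min(),rim[:,0].max(),rim[:,1].max()]),proj(c,W(P,[[0,0,115],[103,0,115]]))
def r(q):
    e,b=pd(q[0],54.3,1.565)
    return np.r_[e[0]+q[1]-z(42,0)[0],e[1]+q[1]-z(570,0)[0],e[2]+q[2]-z(0,522)[1],(b[0]+q[1:]-z(299,345)),.7*(b[1]+q[1:]-z(577,212))]
s=least_squares(r,[535,0,0]);print("dish x, scene off",s.x.round(2),"res",r(s.x).round(2))
off=s.x[1:]
B=[((484,163),(0,58,36)),((568,238),(0,-58,36)),((638,55),(160,58,75)),((735,133),(160,-58,75)),((568,271),(0,-58,0))]
for fixed in(0,1):
  def rb(q):
    p=[q[0],q[1],1.571 if fixed else q[2]];return np.ravel([proj(c,W(p,[l]))[0]+off-z3(*uv) for uv,l in B])
  t=least_squares(rb,[535,169,1.57]);print("bin",t.x.round(3),rb(t.x).round(1))
E
python3 fin.py | tail -3
```

```text
dish x, scene off [5.341e+02 9.900e-01 4.000e-01] res [-1.    0.16 -0.39  0.58 -0.37  0.36  1.09]
bin [537.148 168.195   1.574] [-0.7 -2.3  0.8  1.9  0.4 -0.7  0.2 -1.1 -0.7  1.5]
bin [536.959 168.231   1.57 ] [-0.7 -2.4  0.7  1.9  0.5 -0.7  0.2 -1.  -0.8  1.4]
```

```bash
cat > bz.py <<'E'
from ov import *
import sys
bx,by=float(sys.argv[1]),float(sys.argv[2])
off={"scene":(0.99,.4),"top":eval(sys.argv[3])}
img={"scene":cv2.imread("pics/scene0.png"),"top":cv2.imread("pics/top0.png")}
def go(n,x0,x1,y0,y1,polys,f):
    k=8;im=cv2.resize(img[n][y0:y1,x0:x1],None,fx=k,fy=k,interpolation=cv2.INTER_CUBIC)
    for P,col in polys:
        q=(proj(C[n],P)+off[n]-[x0,y0]+.5)*k-.5
        cv2.polylines(im,[np.round(q*8).astype(np.int32)],False,col,1,cv2.LINE_AA,3)
    cv2.imwrite(f,im)
go("scene",340,440,145,220,binbox([bx,by,1.571]),"pics/bz_scene.png")
go("top",195,290,170,240,binbox([bx,by,1.571])+dish([535.1,55.3,.115]),"pics/bz_top.png")
go("top",270,350,165,240,dish([535.1,55.3,.115]),"pics/dz_top.png")
E
python3 bz.py 536.4 169.3 "(1.2,0.1)"
```

```text
sign check
case [524.184 -63.485   1.496] [[-0.7, -0.8], [-1.3, 0.1], [-1.2, -2.6], [-1.8, 1.5], [-0.9, -2.5], [0.3, 0.5], [1.2, 0.1]]
```

View pics/bz_scene.png

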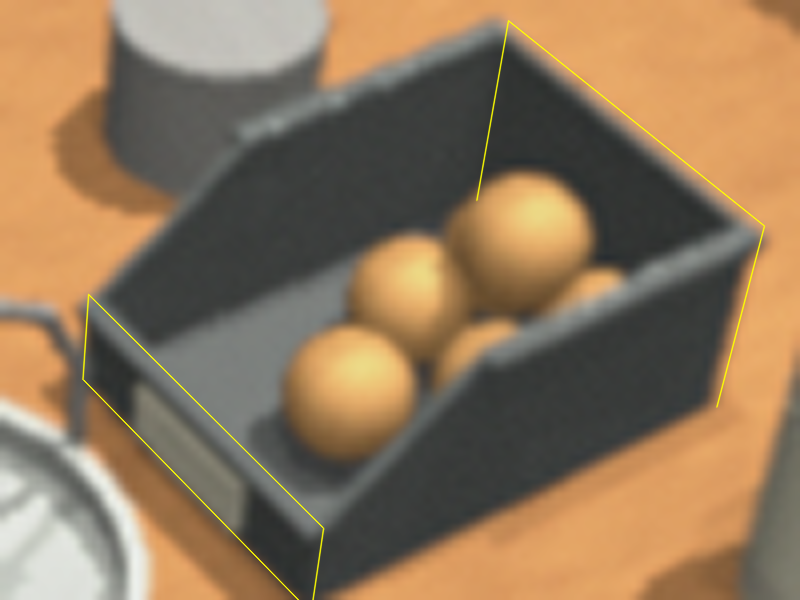

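View pics/bz_top.png

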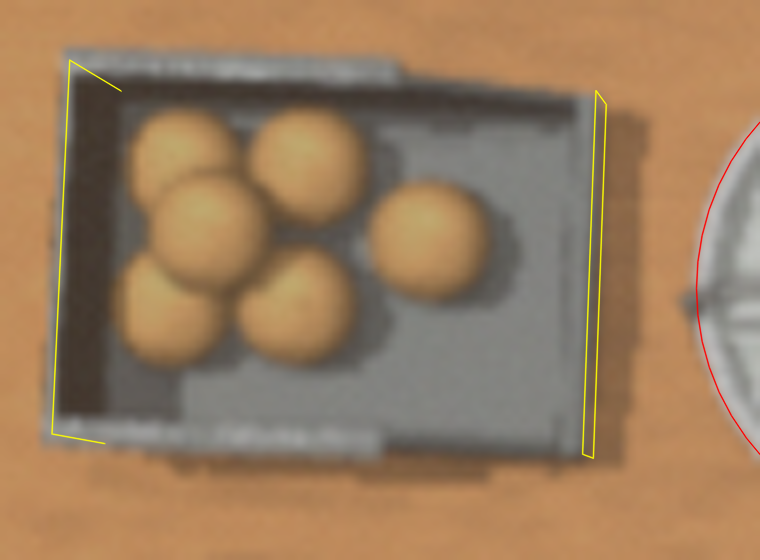

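View pics/dz_top.png

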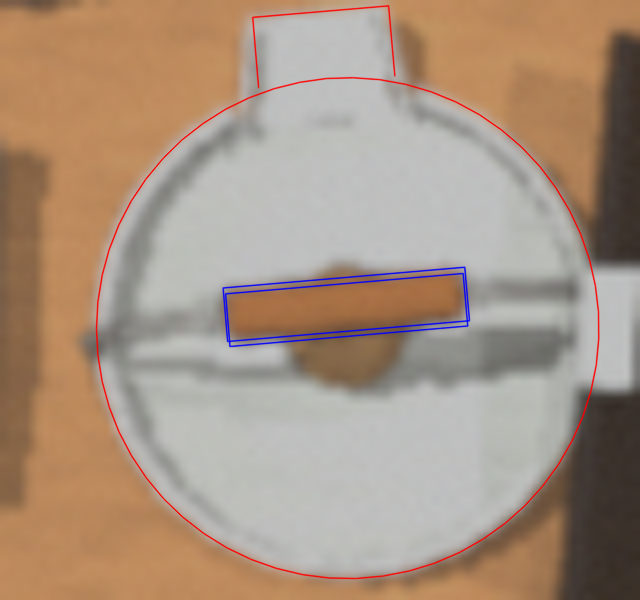

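The bin front edge refines to about (536,169). The lip tip should therefore sit at y≈169, so the dish needs about +12 mm in y and +1.4 mm in x.

```bash
python3 go.py 536.5 66.2 188 3.138; python3 -m pendant '[[[0,0.1,0,0],[-0.05,0.3,0,0],[-0.1,0.55,0,0],[-0.14,0.8,0,0],[-0.14,1.0,0,0]]]';python3 -m pendant '[[[0,0.1,0,0],[0,0.17,0,0],[0,0.2,0,0],[0,0.2,0,0],[0,0.2,0,0]]]';python3 go.py 536.5 66.2 188 3.138
sed -i 's/(484,163)/(484,163)/' fin.py; cat > t8.py <<'E'
from ov import *
s=manip.read_state();p=s['eef_pos']
k=8;n="scene";x0,x1,y0,y1=285,385,140,215;off=(.99,.4)
im=cv2.resize(C[n]["frame"][y0:y1,x0:x1,::-1],None,fx=k,fy=k,interpolation=cv2.INTER_CUBIC)
raw=im.copy()
P=dish([p[0]-.7,p[1],1.567],90)+binbox([536,169.2,1.571])+[(W([p[0]-.7,p[1],1.567],[[103,22,115],[103,22,36],[103,-22,36],[103,-22,115]]),(255,255,0))]
for q,col in P:
    q=(proj(C[n],q)+off-[x0,y0]+.5)*k-.5
    cv2.polylines(im,[np.round(q*8).astype(np.int32)],False,col,1,cv2.LINE_AA,3)
cv2.imwrite("pics/f8.png",im);cv2.imwrite("pics/f8raw.png",raw);overlay([],"o8")
E
python3 t8.py
```

```text
pos [535.1  54.3 188. ] rot [-3.1416 -0.      3.1358] F [ 0.1 -1.  -2.7] gap 15.8 t 16.9
tool cm: [-0.14  1.19 -0.  ] roll -0.002
clock: 17.4
eef_pos: [536.6, 64.6, 187.9]
eef_rot: [3.142, -0.0, 3.136]
wrist_force: [-0.8, 0.3, -2.6]
finger_gap: 15.9
clock: 17.9
eef_pos: [536.5, 66.2, 187.9]
eef_rot: [-3.142, -0.0, 3.136]
wrist_force: [0.4, -0.1, -3.4]
finger_gap: 15.6
pos [536.5  66.2 187.9] rot [-3.1416e+00 -1.0000e-04  3.1357e+00] F [ 0.4 -0.1 -3.4] gap 15.6 t 17.9
tool cm: [ 0.   -0.   -0.01] roll -0.002
sign check
case [524.184 -63.485   1.496] [[-0.7, -0.8], [-1.3, 0.1], [-1.2, -2.6], [-1.8, 1.5], [-0.9, -2.5], [0.3, 0.5], [1.2, 0.1]]
```

View pics/f8.png

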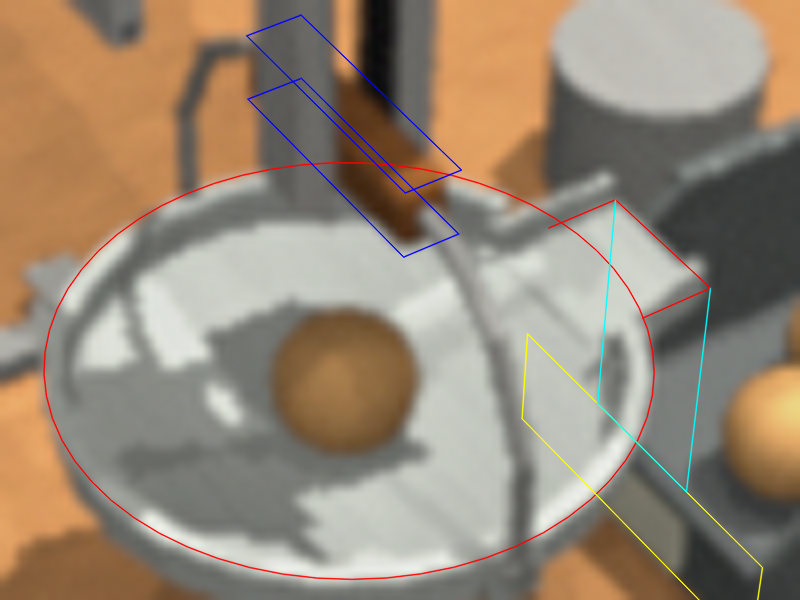

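View pics/f8raw.png

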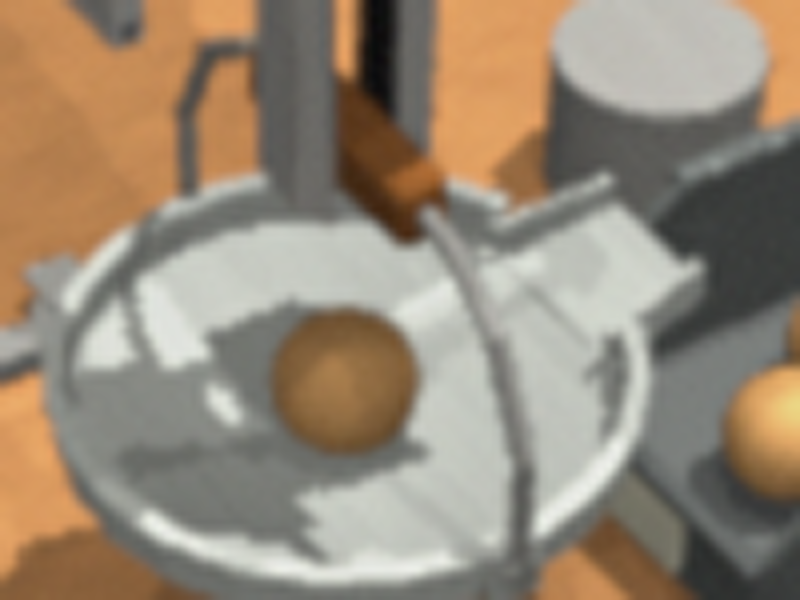

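View pics/o8_top.png

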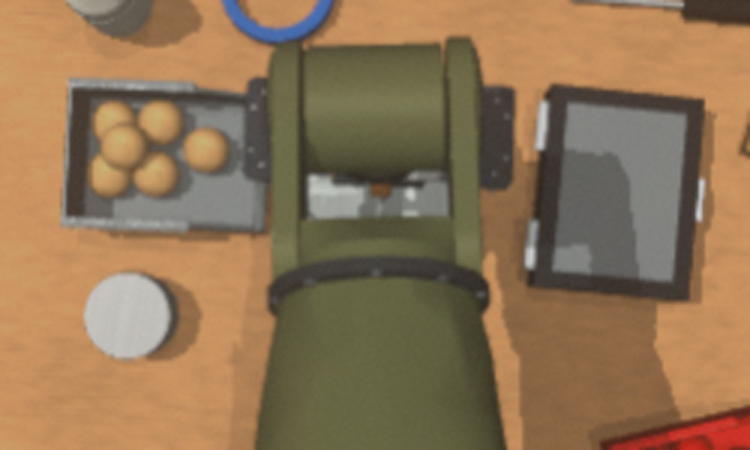

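Scene view: the lip tip is at zoomed (690,265), and its drop line falls on the bin's front edge. The rim matches a level dish at 90 mm. In the top view the lid stays flush. One settling pause and a ball check come next, then hand in.

```bash
python3 -m pendant '[[[0,0,0,0],[0,0,0,0],[0,0,0,0],[0,0,0,0],[0,0,0,0]]]'; python3 - <<'E'
from ov import *
c=C["scene"];r=models.regions_of("scene","ball_center")
print("pred ball at middle",proj(c,[[535.8,66.2,115]])+[.99,.4],[(round(k["score"],2),np.round(k["point"],1),np.argwhere(k["pixels"]).mean(0)[::-1].round(1)) for k in r[:3]])
print(285+343.5/8-.5,140+380.5/8-.5)
for n,k in(("top","lid"),("scene","lid")):
    for q in models.regions_of(n,k)[:1]:
        ys,xs=np.nonzero(q["pixels"]);print(n,k,round(q["score"],2),xs.min(),xs.max(),ys.min(),ys.max())
s=manip.read_state();print(s['eef_pos'],s['eef_rot'],s['qd'].round(4),s['finger_gap'])
E
```

```text
clock: 18.5
eef_pos: [536.5, 66.3, 187.9]
eef_rot: [3.142, -0.0, 3.136]
wrist_force: [-0.2, 0.4, -1.5]
finger_gap: 15.9
sign check
case [524.184 -63.485   1.496] [[-0.7, -0.8], [-1.3, 0.1], [-1.2, -2.6], [-1.8, 1.5], [-0.9, -2.5], [0.3, 0.5], [1.2, 0.1]]
pred ball at middle [[328.05089033 186.87396238]] [(0.64, array([324.5, 186.9]), array([327.5, 187. ]))]
327.4375 187.0625
top lid 0.72 357 415 178 250
scene lid 0.55 203 288 200 279
[536.54054559  66.28982612 187.94053888] [ 3.14158558e+00 -2.49532393e-05  3.13580960e+00] [ 0.     -0.0003 -0.0015 -0.0018  0.0006 -0.0007] 15.869013828206407
```

The ball is within 1 px of the dish middle, the arm is still and the dish is level. Handing in.

```bash
python3 -c "
from cell import manip
print(manip.sign_off())"
```

```text
the job is handed in; nothing more can be done
None
```

I shut the lid, lifted the dish by its grip, gave it a quarter turn, and handed the job in with the arm holding it at the bin, at about 18.6 s. No verdict was reported, so everything below comes from my own checks.

- **Lid:** I pushed it shut along its arc with the closed fingertips, using 1–3 N, then a final press of 8 N. Its top ended at about 64 mm, and both cameras showed it flush with the case.
- **Dish:** I gripped the bar at 30 N and lifted the dish straight up. I turned it 1.45 rad so the lip faces squarely into the grey bin, then moved it 12 mm towards the bin.
- **Final pose:** The tool was vertical and the arm still. The underside was about 90 mm above the bench, and the ball was within 1 px of the dish's middle.
- **Lip position:** The tip should sit at y≈169 mm against the bin's front edge.

**What disagreed:**
- **Bin front edge:** My estimates ran from 168 to 170.5 mm depending on camera and method, so the lip tip could be off by 1–2 mm.
- **Lip from above:** The arm hid the lip from the top camera at the end, so its final position is confirmed only by the scene camera and the arm's own pose.

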